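Lay the dry praline mould down beside the filled one

TASK

An empty praline mould has been left standing on its long edge to dry. With your fingertips, tip it over on to its back so that it lies on the bench with its cavities facing up, then push it along the bench until its long side sits snugly against the long side of the filled mould, square to it and with the ends level, ready for piping. Only push: do not pinch or lift the mould, and leave the filled mould and everything else on the bench where they are.

Things in the scene. Friction and masses are not known exactly. Their poses are not given: they have to be found in the camera images.
- mould: empty pale polycarbonate mould, a loose slab 275 x 26 x 135 mm (own x, y, z), 0.5 kg; 24 round cavities in one large face. Origin: centre of the slab. Own x: along its long sides; own y: out of the cavity face. It stands on a long edge, cavities facing roughly left (+y); leaning over 11 degrees it falls flat by itself, its foot may slip a bit. On its back, own y is up, origin 13 mm high
- filled: filled mould, a loose slab 275 x 135 x 26 mm (own x, y, z), 0.9 kg, its 24 cavities full of chocolate and caramel; lies with them up, left or right of the empty one. Origin: centre of its underside; own x along its long sides, own z up
- tray: aluminium tray of brown pralines, 275 x 145 x 18 mm (own x, y, z), loose, lying on the other side of the empty mould; origin at the centre of its underside. To be left alone
- bottle: standing squeeze bottle of orange colour with a white nozzle, 42 mm across, 134 mm high, on the robot's side of the bench, to its left; origin at the centre of its underside. To be left alone
- tub: white tub of chocolate, 120 mm across, 118 mm high; origin at the centre of its underside. To be left alone
- scraper: steel bench scraper with a black handle lying flat, 125 x 100 x 20 mm; origin on its underside, at the middle of the blade. To be left alone

How it is judged:
By the outcome, as a careful person would: the job done as asked, in the order asked, and still so for the second after the job is handed in, with the robot touching nothing.
It also fails if it takes over 72 s, if anything falls off the work surface, if the arm or the gripper's body presses on something with over 40 N, if the wrist force passes 120 N, or if a joint passes its speed limit or range.

ROBOT

A 6-joint arm with a two-finger parallel gripper is mounted at the origin on the work surface. World frame = base frame: x ahead of the robot, y to its left, z up, the work surface at z = 0. Lengths are in m, angles in degrees, forces in N, time in s.
With the tool pointing down it reaches from about 0.25 to 0.725 m from the base axis. Payload 9.7 kg.
Tool frame: the origin (TCP) lies between the finger pads; the fingertips stand 17 mm ahead of it and the grasp point (between the pads) lies 2 mm behind it; z points along the fingers, y is the direction in which the jaws open and shut (so a half turn about z gives the same grasp; the last joint's range is limited). The gripper opens to 85 mm and grips with 20 to 120 N. Pads are 22 mm wide; open, the fingers measure 114 mm over their backs; the gripper's body (76 mm by 85 mm) begins 54 mm behind the grasp point. The pads swing forward as they close: fully open they stand 13 mm farther back than shut.
Start: joints at [70.13, 4.979, 10.078, 95.1, 0, 90], TCP at [0.187, 0.517, 0.248] pointing down, gripper open.
Joint ranges: [-179.16, 179.16], [-48.56, 103.87], [-65.8, 70.77], [-126.05, 130.52], [-82.76, 87.17], [-180, 180]. Speed limits (degrees/s): [127.2, 127.2, 147.25, 180, 180, 180].

INTERFACE

Orientations are given as [roll, pitch, yaw] about the fixed x, y, z axes, in that order (R = Rz(yaw) Ry(pitch) Rx(roll)).
In Python, from workcell import monitor, cams, order gives the robot as it stands. The module is installed in compiled form; this text tells all that it offers.
- The arm moves only by the shell command python3 -m handwheel 'ROWS' [OPENING] [FORCE]. ROWS is JSON, a list of rows, each a list of 6 numbers: the shift along the tool's x, y, z in m, then the turn, a rotation vector about the tool's x, y, z in degrees. In form: [[tx, ty, tz, wx, wy, wz], ...]. A call has exactly 8 rows; each row shifts and turns the commanded pose from where the row before left it, along the tool's axes as they then stand; what a row does not reach is not made up. A row lasts 1/12 s, in which the tool goes at most 41.7 mm and 7.16 degrees, less where a joint would pass 70% of its speed; a pose out of reach is approached as far as the arm can. A call is refused whole if a number of a shift passes 0.0417 or a number of a turn 7.16, either way. A call with a gripper value outside its range is refused whole. OPENING is the opening, from -1 (shut) to 1 (fully open), set as the call begins (- or left out, the last holds). The fingers move at their own pace and stop on an object; FORCE is the grip in N (left out, the last holds). Time passes only in rows, so rows that do not move let the fingers close, or fill a call up. It gives the time, the measured TCP pose, the force and the opening at its end, in the units of the state.
- monitor.get_obs(): the state, without advancing time (a new reading comes with each control period).
- cams.camera(name): name is "scene" or "top" or "wrist"; returns a dict with "img" (400x640x3 uint8, red, green, blue), "depth" (400x640 float32, m along the optical axis (not along the pixel's ray), 0 where there is no reading), "fx", "fy", "cx", "cy" (pixels), "rvec" (rotation vector, rad) and "tvec" (3), from world to camera coordinates, as OpenCV has them; the wrist camera has in their place "tool_from_camera" (4x4, takes a point from camera to tool coordinates, whose origin is the TCP and whose axes are the flange's). Camera axes: x right, y down, z forward; pixel columns grow to the right and rows downward; lengths in m; the calibration is good to about 2 mm. A picture is of the moment at which its call begins: read the wrist's pose just before it.
- order.job_done(): hands the job in, once; it reports no verdict.
The state is a dict: "time": time; "q": joint angles; "qd": joint speeds; "joint_efforts": joint torques, N m; "ee_pos": TCP position; "tcp_rot": TCP orientation; "wrist_force": force on the tool from outside, world axes, zero at the start; "torque": the same for the moment, N m; "opening": finger opening in m.
Only numpy, scipy, OpenCV 4.12 (cv2) and the standard library are available. Lean on these libraries where they do the work, as an engineer would, in place of code of your own. Each camera call takes 0.05 s, during which the arm holds its last target. There are 200 camera calls.

## Working session

There is one attempt and no reset: what is moved stays moved. The work goes in short steps, Python scripts to look and compute and a shell command to move; the robot and the scene stay as the last step left them, time stands still between calls to the robot, and variables do not carry over. Pictures are saved under pics/ and viewed, about 8 in all and at most 12, crops included, and the job is handed in when it is done.

```bash
mkdir -p pics; cat > h.py <<'E'
import numpy as np, cv2
from workcell import monitor, cams, order
def cam(n):
    return cams.camera(n)
def ext(c):
    R,_=cv2.Rodrigues(np.array(c["rvec"],float)); return R,np.array(c["tvec"],float).ravel()
def cloud(c):
    d=c["depth"]; v,u=np.mgrid[:d.shape[0],:d.shape[1]]
    P=np.stack([(u-c["cx"])/c["fx"]*d,(v-c["cy"])/c["fy"]*d,d],-1)
    R,t=ext(c); W=(P-t)@R; W[d==0]=np.nan; return W
def save(n,img): cv2.imwrite("pics/"+n+".png",img[...,::-1])
E
python3 - <<'E'
from h import *
o=monitor.get_obs(); print({k:np.round(v,3) for k,v in o.items()})
a=cam("top"); b=cam("scene"); save("top1",a["img"]); save("scene1",b["img"])
for n,c in (("top",a),("scene",b)):
    R,t=ext(c); print(n,"pos",np.round(-R.T@t,3),"fwd",np.round(R[2],2)); np.save(n+"W.npy",cloud(c)); np.save(n+"I.npy",c["img"])
E
```

```text
{'time': np.float64(0.0), 'q': array([ 7.0133e+01,  5.0130e+00,  1.0033e+01,  9.5099e+01, -1.0000e-03,
        8.9999e+01]), 'qd': array([-0.039, -0.138,  0.017, -0.027, -0.049, -0.065]), 'joint_efforts': array([-1.0000e-03, -5.2039e+01,  4.6480e+01,  1.7000e-02,  0.0000e+00,
       -0.0000e+00]), 'ee_pos': array([0.187, 0.517, 0.248]), 'tcp_rot': array([-1.79922e+02,  1.00000e-03,  1.60134e+02]), 'wrist_force': array([-0.173,  0.847,  0.042]), 'torque': array([-0.012,  0.012, -0.031]), 'opening': np.float64(0.085)}
top pos [0.323 0.109 1.518] fwd [ 0.1  -0.01 -1.  ]
scene pos [1.148 0.659 0.653] fwd [-0.63 -0.55 -0.55]
```

View pics/top1.png

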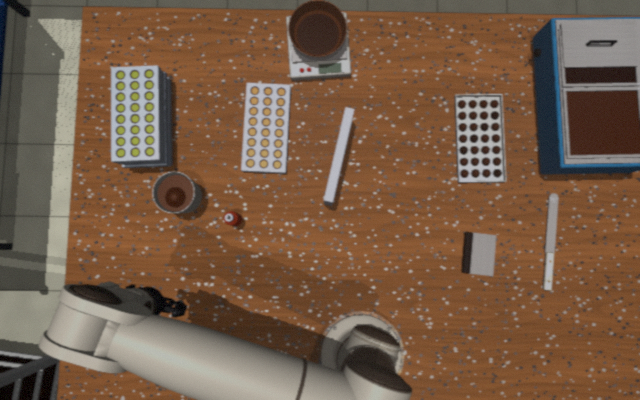

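View pics/scene1.png

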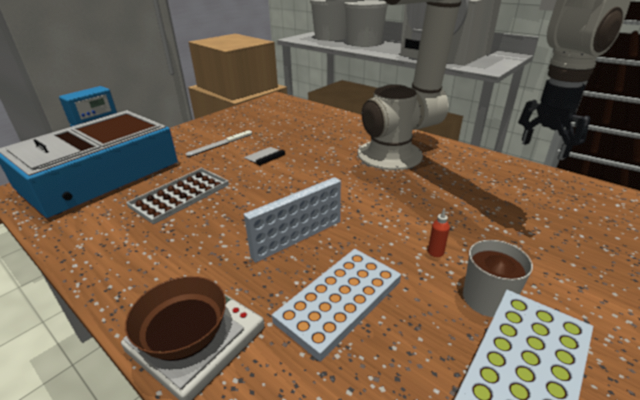

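Top view: filled mould at about (267,128), the empty one standing at (338,156), tilted roughly 10°, with its cavities facing left. The bottle is at (232,218), the tray at (481,138), and the gripper is low left at (170,300). The mould must be tipped to the right and then pushed left.

```bash
python3 - <<'E'
from h import *
W=np.load("topW.npy"); I=np.load("topI.npy")
def rect(n,u0,u1,v0,v1,z0,z1):
    S=W[v0:v1,u0:u1].reshape(-1,3); S=S[(S[:,2]>z0)&(S[:,2]<z1)]
    r=cv2.minAreaRect((S[:,:2]*1000).astype(np.float32)); print(n,len(S),"z",np.round(np.median(S[:,2]),3),"c",np.round(r[0],1),"size",np.round(r[1],1),"ang",round(r[2],1)); 
    print(np.round(cv2.boxPoints(r)).tolist())
rect("filled",230,305,70,185,.015,.04)
rect("empty top",310,365,95,215,.115,.16)
rect("empty all",310,365,95,215,.02,.16)
rect("tray",440,520,85,195,.01,.04)
rect("bottle",215,250,200,235,.05,.16)
rect("tub",150,205,165,220,.09,.14)
rect("scr",455,500,225,280,.005,.04)
S=W[225:400:5,100:640:5].reshape(-1,3);print("bench z",np.nanmedian(S[:,2]))
# edge of empty's top by PCA and lean from scene
V=np.load("sceneW.npy"); S=V[170:270,235:350].reshape(-1,3); 
m=(S[:,2]>.03)&(S[:,2]<.115)&(S[:,1]>-.15)&(S[:,1]<.2); S=S[m]; c=np.median(S,0)
for _ in range(5):
    n=np.linalg.svd(S-S.mean(0),full_matrices=False)[2][2]; S=S[abs((S-S.mean(0))@n)<.004] if _>0 else S
print("face",np.round(S.mean(0),4),"n",np.round(n,3),len(S),"range x",S[:,0].min(),S[:,0].max())
E
```

```text
filled 4043 z 0.026 c [706.1 281.4] size [177.8 325.8] ang 86.5
[[538.0, 203.0], [863.0, 183.0], [874.0, 360.0], [549.0, 380.0]]
empty top 884 z 0.136 c [583.5  77.2] size [ 26.  276.2] ang 77.8
[[446.0, 94.0], [716.0, 35.0], [721.0, 61.0], [451.0, 119.0]]
empty all 908 z 0.136 c [583.5  77.2] size [ 26.  276.2] ang 77.8
[[446.0, 94.0], [716.0, 35.0], [721.0, 61.0], [451.0, 119.0]]
tray 1825 z 0.016 c [ 660.8 -367. ] size [236.  346.1] ang 87.7
[[483.0, -478.0], [829.0, -492.0], [838.0, -256.0], [493.0, -242.0]]
bottle 191 z 0.094 c [400.5 386.1] size [41.  39.3] ang 48.0
[[372.0, 384.0], [401.0, 358.0], [429.0, 388.0], [400.0, 415.0]]
tub 1318 z 0.097 c [470.5 545.5] size [117.8 119.7] ang 3.5
[[408.0, 602.0], [415.0, 482.0], [533.0, 489.0], [526.0, 609.0]]
scr 1195 z 0.01 c [ 311.8 -352.9] size [135.2 167. ] ang 89.4
[[228.0, -420.0], [395.0, -421.0], [396.0, -286.0], [229.0, -284.0]]
bench z 0.0021232259210566167
face [0.583  0.0901 0.0639] n [-0.218 -0.973 -0.074] 851 range x 0.44908194684613045 0.718499499165942
```

```bash
R='[-0.0322,-0.0138,0,0,0,0]'; 
python3 -m handwheel '[[-0.0322,-0.0138,0,0,0,0],[-0.0322,-0.0138,0,0,0,0],[-0.0322,-0.0138,0,0,0,0],[-0.0322,-0.0138,0,0,0,0],[-0.0322,-0.0138,0,0,0,0],[-0.0322,-0.0138,0,0,0,0],[-0.0322,-0.0138,0,0,0,0],[-0.0322,-0.0138,0,0,0,0]]' 1
python3 -m handwheel '[[-0.0322,-0.0138,0,0,0,0],[-0.0322,-0.0138,0,0,0,0],[-0.0322,-0.0138,0,0,0,0],[-0.0322,-0.0138,0,0,0,0],[-0.0322,-0.0138,0,0,0,0],[-0.0322,-0.0138,0,0,0,0],[-0.0322,-0.0138,0,0,0,0],[-0.0322,-0.0138,0,0,0,0]]'
python3 -m handwheel '[[0,0,0,0,0,6.87],[0,0,0,0,0,6.87],[0,0,0,0,0,6.87],[0,0,0,0,0,6.87],[0,0,0,0,0,6.87],[0,0,0,0,0,6.87],[0,0,0,0,0,6.87],[0,0,0,0,0,6.87]]'
python3 -m handwheel '[[0,0,0,0,0,6.87],[0,0,0,0,0,6.87],[0,0,0,0,0,6.87],[0,0,0,0,0,6.87],[0,0,0,0,0,0],[0,0,0,0,0,0],[0,0,0,0,0,0],[0,0,0,0,0,0]]'
python3 - <<'E'
from h import *
o=monitor.get_obs(); print(np.round(o["ee_pos"],4),np.round(o["tcp_rot"],2),np.round(o["q"],1))
W=np.load("topW.npy")
S=W[70:185,230:305].reshape(-1,3); S=S[(S[:,2]>.02)&(S[:,2]<.032)]
k=(abs(S[:,0]-np.median(S[:,0]))<.2); 
H,xe,ye=np.histogram2d(S[:,0],S[:,1],bins=[np.arange(.5,.92,.01),np.arange(.15,.42,.01)])
xs=xe[:-1][H.sum(1)>20];ys=ye[:-1][H.sum(0)>20];print(xs.min(),xs.max()+.01,ys.min(),ys.max()+.01)
# top colour mask, rays to z=.026
c=cam("top"); I=np.load("topI.npy").astype(int); sub=I[70:185,230:305]
m=((sub.min(2)>120)&(abs(sub[...,0]-sub[...,2])<60)).astype(np.uint8)
m=cv2.morphologyEx(m,cv2.MORPH_CLOSE,np.ones((9,9),np.uint8)); m=cv2.morphologyEx(m,cv2.MORPH_OPEN,np.ones((9,9),np.uint8))
cs=max(cv2.findContours(m,cv2.RETR_EXTERNAL,cv2.CHAIN_APPROX_NONE)[0],key=cv2.contourArea).reshape(-1,2)+[230,70]
R,t=ext(c); d=np.c_[(cs[:,0]-c["cx"])/c["fx"],(cs[:,1]-c["cy"])/c["fy"],np.ones(len(cs))]@R; C=-R.T@t
P=C+d*((.026-C[2])/d[:,2])[:,None]
r=cv2.minAreaRect((P[:,:2]*1000).astype(np.float32)); print("filled",np.round(r[0],1),np.round(r[1],1),r[2])
E
```

```text
time: 0.77
ee_pos: [0.3926, 0.3244, 0.2481]
tcp_rot: [-180.0, -0.0, 160.1]
wrist_force: [0.4, 0.2, -0.2]
opening: 0.0857
time: 1.43
ee_pos: [0.5974, 0.133, 0.2479]
tcp_rot: [-180.0, -0.0, 160.1]
wrist_force: [0.3, 1.2, 0.1]
opening: 0.0852
time: 2.1
ee_pos: [0.5963, 0.1344, 0.2478]
tcp_rot: [-179.9, -0.0, 104.8]
wrist_force: [0.1, -0.3, -0.3]
opening: 0.0854
time: 2.77
ee_pos: [0.5964, 0.1345, 0.2481]
tcp_rot: [-180.0, 0.0, 77.9]
wrist_force: [-0.1, -0.7, 0.3]
opening: 0.0858
[0.5964 0.1345 0.2481] [-1.7999e+02  1.0000e-02  7.7850e+01] [ 12.7  13.7  20.   96.3  -0.  114.9]
0.54 0.8300000000000003 0.23000000000000007 0.3700000000000002
filled [684.9 300.3] [139.8 276.6] 88.17098999023438
```

```bash

python3 -m handwheel '[[0,0,0.0325,0,0,0],[0,0,0.0325,0,0,0],[0,0,0.0325,0,0,0],[0,0,0.0325,0,0,0],[0,0,0,0,0,0],[-0.01,0,0,0,0,0],[-0.01,0,0,0,0,0],[-0.005,0,0,0,0,0]]'
python3 -m handwheel '[[-0.005,0,0,0,0,0],[-0.005,0,0,0,0,0],[-0.006,0,0,0,0,0],[-0.006,0,0,0,0,0],[-0.006,0,0,0,0,0],[-0.006,0,0,0,0,0],[-0.006,0,0,0,0,0],[-0.006,0,0,0,0,0]]'
python3 - <<'E'
from h import *
save("scene2",cam("scene")["img"])
E
```

```text
time: 3.48
ee_pos: [0.592, 0.1088, 0.1212]
tcp_rot: [179.8, -0.1, 77.7]
wrist_force: [0.3, -0.6, 0.6]
opening: 0.0855
time: 4.15
ee_pos: [0.5811, 0.0645, 0.1182]
tcp_rot: [-180.0, 0.0, 77.7]
wrist_force: [-0.2, -0.3, -0.4]
opening: 0.0856
```

View pics/scene2.png

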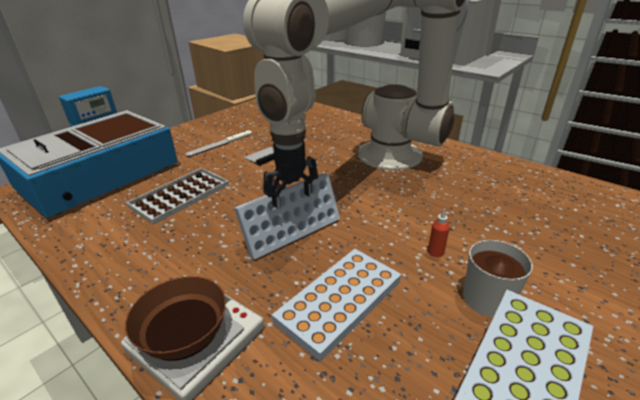

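The mould, around (288,218), is leaning back under both fingertips. I'll push a little further, then let it fall.

```bash

python3 -m handwheel '[[-0.006,0,0,0,0,0],[-0.006,0,0,0,0,0],[-0.006,0,0,0,0,0],[-0.006,0,0,0,0,0],[-0.006,0,0,0,0,0],[0,0,0,0,0,0],[0,0,0,0,0,0],[0,0,0,0,0,0]]'
python3 -m handwheel '[[0,0,-0.02,0,0,0],[0,0,-0.03,0,0,0],[0,0,-0.03,0,0,0],[-0.035,0,0,0,0,0],[-0.035,0,0,0,0,0],[-0.035,0,0,0,0,0],[-0.035,0,0,0,0,0],[0,0,0,0,0,0]]'
python3 - <<'E'
from h import *
c=cam("top"); save("top2",c["img"]); np.save("topW2.npy",cloud(c)); np.save("topI2.npy",c["img"])
E
```

```text
time: 4.87
ee_pos: [0.5749, 0.0358, 0.1183]
tcp_rot: [180.0, -0.0, 77.7]
wrist_force: [-0.0, -0.4, -0.4]
opening: 0.0853
time: 5.53
ee_pos: [0.544, -0.1052, 0.1985]
tcp_rot: [180.0, 0.1, 77.5]
wrist_force: [1.0, 0.3, 1.2]
opening: 0.0851
```

View pics/top2.png

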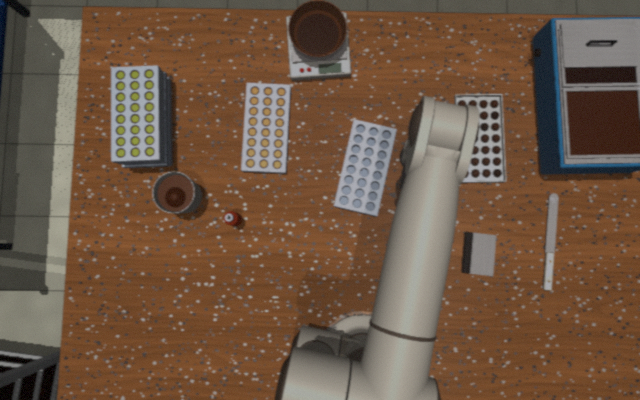

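The mould lies flat with its cavities up at about (366,167), and the filled one at (267,128) hasn't moved. Next I'll measure both the same way.

```bash
cat >> h.py <<'E'
def slab(c,u0,u1,v0,v1,z=.026):
    sub=c["img"][v0:v1,u0:u1].astype(int)
    m=((sub.min(2)>115)&(abs(sub[...,0]-sub[...,2])<60)).astype(np.uint8)
    m=cv2.morphologyEx(m,cv2.MORPH_CLOSE,np.ones((11,11),np.uint8)); m=cv2.morphologyEx(m,cv2.MORPH_OPEN,np.ones((13,13),np.uint8))
    cs=max(cv2.findContours(m,cv2.RETR_EXTERNAL,cv2.CHAIN_APPROX_NONE)[0],key=cv2.contourArea).reshape(-1,2)+[u0,v0]
    R,t=ext(c); d=np.c_[(cs[:,0]-c["cx"])/c["fx"],(cs[:,1]-c["cy"])/c["fy"],np.ones(len(cs))]@R; C=-R.T@t
    P=C+d*((z-C[2])/d[:,2])[:,None]
    r=cv2.minAreaRect((P[:,:2]*1000).astype(np.float32)); a=r[2]-90 if r[1][0]<r[1][1] else r[2]
    if a>45: a-=90
    return np.array(r[0]),np.array(r[1]),a
E
python3 - <<'E'
from h import *
c=cam("top")
f=slab(c,230,305,70,185); m=slab(c,322,408,110,225)
for x in (f,m): print(np.round(x[0],1),np.round(x[1],1),round(x[2],2))
o=monitor.get_obs();print(np.round(o["ee_pos"],4),np.round(o["tcp_rot"],1))
th=np.radians(f[2]); ex=np.array([np.cos(th),np.sin(th)]);ey=np.array([-ex[1],ex[0]])
print("target",f[0]-135*ey,"in filled frame",(m[0]-f[0])@ex,(m[0]-f[0])@ey, m[2]-f[2])
E
```

```text
[684.6 300.2] [140.3 275.4] -1.48
[572.2  -5.7] [142.6 288. ] -12.09
[ 0.5449 -0.1018  0.1984] [180.   -0.   77.6]
target [681.14072628 165.25448312] in filled frame -104.49970527545611 -308.7379865458711 -10.606086730957031
```

```bash

python3 -m handwheel '[[0,0.006,0.022,0,0,0],[0,0,0.022,0,0,0],[0,0,0.022,0,0,0],[0,0,0.022,0,0,0],[0,0,0.022,0,0,0],[0,0,0.022,0,0,0],[0,0,0.022,0,0,0],[0,0,0.02,0,0,0]]'
python3 -m handwheel '[[0,0,0.002,0,0,0],[0.01,0,0,0,0,0],[0.01,0,0,0,0,0],[0.01,0,0,0,0,-0.6],[0.01,0,0,0,0,-0.6],[0.01,0,0,0,0,-0.6],[0.01,0,0,0,0,-0.6],[0.01,0,0,0,0,-0.6]]'
python3 - <<'E'
from h import *
save("scene3",cam("scene")["img"][100:350,100:500])
E
```

```text
time: 6.3
ee_pos: [0.551, -0.1007, 0.0229]
tcp_rot: [-180.0, -0.0, 77.8]
wrist_force: [0.3, 0.1, -0.1]
opening: 0.0852
time: 6.97
ee_pos: [0.5655, -0.0328, 0.0232]
tcp_rot: [179.9, 0.0, 80.8]
wrist_force: [0.0, -5.1, 4.1]
opening: 0.0853
```

View pics/scene3.png

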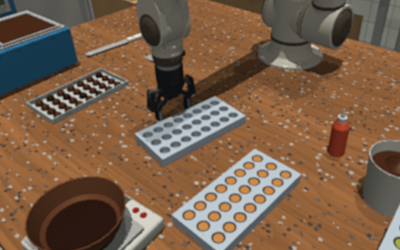

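Both fingers are on the long side and pushing. I'll ease up 3 mm, because the upward force suggests the fingertips are brushing something, and continue.

```bash

python3 -m handwheel '[[0.01,0,-0.003,0,0,-0.9],[0.01,0,0,0,0,-0.9],[0.01,0,0,0,0,-0.9],[0.01,0,0,0,0,-0.9],[0.01,0,0,0,0,-0.9],[0.01,0,0,0,0,-0.9],[0.01,0,0,0,0,-0.9],[0.005,0,0,0,0,-0.9]]'
python3 - <<'E'
from h import *
c=cam("top"); cv2.imwrite("pics/top3.png",cv2.resize(c["img"][60:260,210:460,::-1],None,fx=3,fy=3))
E
```

```text
time: 7.68
ee_pos: [0.5732, 0.0423, 0.0253]
tcp_rot: [180.0, -0.0, 88.0]
wrist_force: [0.3, -2.3, 0.5]
opening: 0.0855
```

View pics/top3.png

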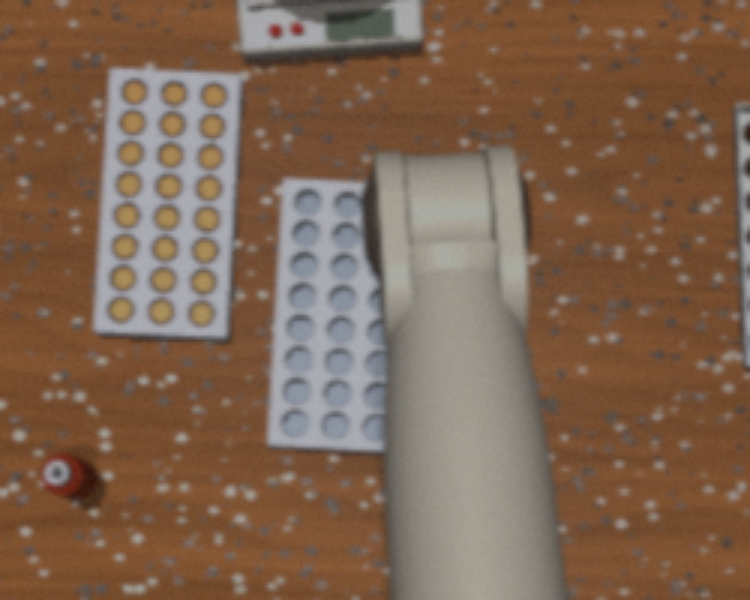

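```bash

python3 -m handwheel '[[-0.03,0,0,0,0,0],[0,0,-0.025,0,0,0],[0,0,-0.025,0,0,0],[0,0,-0.025,0,0,0],[0.0135,-0.0221,0,0,0,0],[0.0135,-0.0221,0,0,0,0],[0.0135,-0.0221,0,0,0,0],[0.0135,-0.0221,0,0,0,0]]'
python3 -m handwheel '[[0.0135,-0.0221,0,0,0,0],[0.0135,-0.0221,0,0,0,0],[0.0135,-0.0221,0,0,0,0],[0.0135,-0.0221,0,0,0,0],[0,0,0,0,0,-6.92],[0,0,0,0,0,-6.92],[0,0,0,0,0,-6.92],[0,0,0,0,0,-6.92]]'
python3 -m handwheel '[[0,0,0,0,0,-6.92],[0,0,0,0,0,-6.92],[0,0,0,0,0,-6.92],[0,0,0,0,0,-6.92],[0,0,0,0,0,-6.92],[0,0,0,0,0,-6.92],[0,0,0,0,0,-6.92],[0,0,0,0,0,-6.92]]'
python3 -m handwheel '[[0,0,0,0,0,-6.92],[0,0,0,0,0,0],[0,0,0,0,0,0],[0,0,0,0,0,0],[0,0,0,0,0,0],[0,0,0,0,0,0],[0,0,0,0,0,0],[0,0,0,0,0,0]]'
python3 - <<'E'
from h import *
c=cam("top"); cv2.imwrite("pics/top4.png",cv2.resize(c["img"][60:260,210:460,::-1],None,fx=3,fy=3))
f=slab(c,230,305,70,185); m=slab(c,298,380,90,220)
for x in (f,m): print(np.round(x[0],1),np.round(x[1],1),round(x[2],2))
E
```

```text
time: 8.4
ee_pos: [0.4845, 0.0688, 0.1]
tcp_rot: [-180.0, -0.0, 87.9]
wrist_force: [-0.0, 0.6, 0.2]
opening: 0.0851
time: 9.07
ee_pos: [0.3989, 0.1258, 0.1003]
tcp_rot: [180.0, -0.1, 116.0]
wrist_force: [0.7, -0.1, -0.0]
opening: 0.0854
time: 9.73
ee_pos: [0.399, 0.1256, 0.1001]
tcp_rot: [180.0, -0.0, 171.3]
wrist_force: [0.3, -0.5, -0.2]
opening: 0.0853
time: 10.4
ee_pos: [0.3993, 0.1253, 0.1003]
tcp_rot: [180.0, -0.0, 177.8]
wrist_force: [-1.1, -0.2, 0.2]
opening: 0.0853
[684.7 300.2] [140.2 275.8] -1.67
[556.2 112.5] [305.6 168.3] 1.18
```

View pics/top4.png

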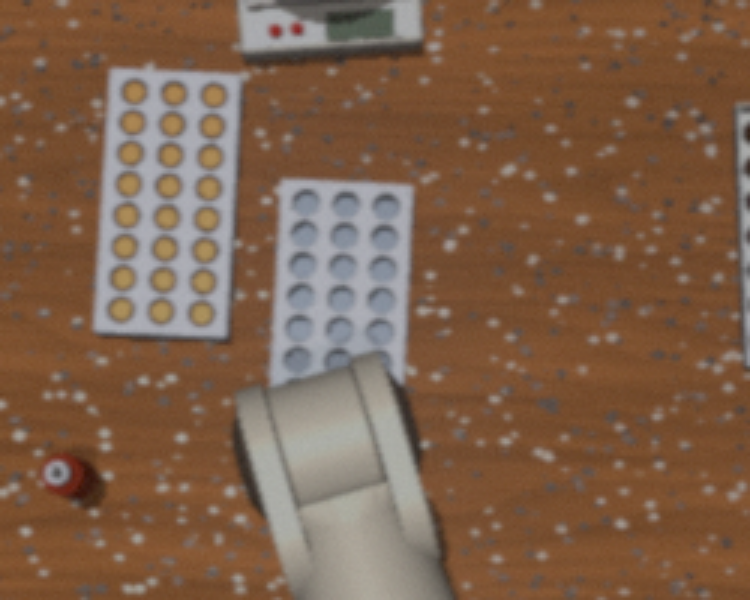

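The mould lies parallel to the filled one, with a gap of about 48 mm. It sits about 106 mm too near; the far-left corners are at (282,180) and (110,68). Next I'll measure its far end precisely, clear of the arm.

```bash
python3 - <<'E'
from h import *
c=cam("top"); f=slab(c,230,305,70,185); m=slab(c,296,360,105,172)
th=np.radians(f[2]); ex=np.array([np.cos(th),np.sin(th)]);ey=np.array([-ex[1],ex[0]])
far=m[0]+max(m[1])*0
L=m[1]; a=np.radians(m[2]); mx=np.array([np.cos(a),np.sin(a)])
print(np.round(m[0],1),np.round(L,1),m[2],"filled",f)
la=L.max() if abs(L.max()-140)>abs(L.min()-140) else L.min()
E_=m[0]+mx*la/2; ff=f[0]+ex*f[1].max()/2
print("far-end centre",E_,"rel filled far end",(E_-ff)@ex,(E_-ff)@ey,"ang diff",m[2]-f[2],"near end", E_-mx*275.5)
E
```

```text
[629.4 117. ] [158.5 174.3] -89.10055100917816 filled (array([684.6574707 , 300.18518066]), array([140.2383728 , 275.81707764]), -1.6662216186523438)
far-end centre [630.75294879  29.82916545] rel filled far end -183.92913905811113 -271.8090815232749 ang diff -87.43432939052582 near end [626.42823201 305.2952193 ]
```

```bash

python3 -m handwheel '[[0,0,0.019,0,0,-0.5],[0,0,0.019,0,0,0],[0,0,0.019,0,0,0],[0,0,0.019,0,0,0],[0,0,0,0,0,0],[-0.01,0,0,0,0,0],[-0.01,0,0,0,0,0],[-0.01,0,0,0,0,0]]'
python3 -m handwheel '[[-0.01,0,0,0,0,0],[-0.01,0,0,0,0,0],[-0.01,0,0,0,0,0],[-0.01,0,0,0,0,0],[-0.01,0,0,0,0,0],[-0.01,0,0,0,0,0],[-0.01,0,0,0,0,0],[-0.01,0,0,0,0,0]]'
python3 -m handwheel '[[-0.005,0,0,0,0,0],[-0.004,0,0,0,0,0],[-0.003,0,0,0,0,0],[0,0,0,0,0,0],[0,0,0,0,0,0],[0,0,0,0,0,0],[0,0,0,0,0,0],[0,0,0,0,0,0]]'
python3 - <<'E'
from h import *
c=cam("top"); cv2.imwrite("pics/top5.png",cv2.resize(c["img"][60:210,210:400,::-1],None,fx=4,fy=4,interpolation=cv2.INTER_CUBIC))
E
```

```text
time: 11.17
ee_pos: [0.4309, 0.1246, 0.0255]
tcp_rot: [180.0, 0.1, 178.4]
wrist_force: [-4.4, -0.3, 0.8]
opening: 0.0849
time: 11.83
ee_pos: [0.5102, 0.1221, 0.0242]
tcp_rot: [-180.0, -0.0, 178.3]
wrist_force: [-4.8, 0.1, 3.6]
opening: 0.0854
time: 12.5
ee_pos: [0.5212, 0.1218, 0.0244]
tcp_rot: [180.0, 0.0, 178.4]
wrist_force: [0.4, -0.6, 0.1]
opening: 0.0851
```

View pics/top5.png

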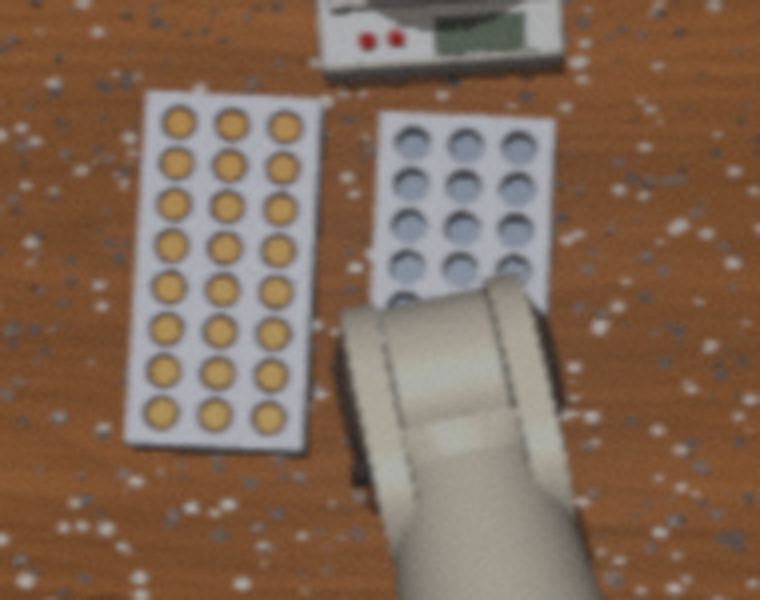

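```bash

python3 -m handwheel '[[-0.003,0,0,0,0,0],[-0.003,0,0,0,0,0],[-0.002,0,0,0,0,0],[-0.0015,0,0,0,0,0],[0,0,0,0,0,0],[0,0,0,0,0,0],[0.02,0,0,0,0,0],[0.02,0,0,0,0,0]]'
python3 -m handwheel '[[0,0,-0.025,0,0,0],[0,0,-0.025,0,0,0],[0,0,-0.025,0,0,0],[0,0,0,0,0,6.92],[0,0,0,0,0,6.92],[0,0,0,0,0,6.92],[0,0,0,0,0,6.92],[0,0,0,0,0,6.92]]'
python3 -m handwheel '[[0,0,0,0,0,6.92],[0,0,0,0,0,6.92],[0,0,0,0,0,6.92],[0,0,0,0,0,6.92],[0,0,0,0,0,6.92],[0,0,0,0,0,6.92],[0,0,0,0,0,6.92],[0,0,0,0,0,6.92]]'
python3 -m handwheel '[[-0.0129,0.0224,0,0,0,0],[-0.0129,0.0224,0,0,0,0],[-0.0129,0.0224,0,0,0,0],[-0.0129,0.0224,0,0,0,0],[-0.0129,0.0224,0,0,0,0],[-0.0129,0.0224,0,0,0,0],[-0.0129,0.0224,0,0,0,0],[-0.0129,0.0224,0,0,0,0]]'
python3 - <<'E'
from h import *
c=cam("top"); cv2.imwrite("pics/top6.png",cv2.resize(c["img"][60:210,210:400,::-1],None,fx=4,fy=4,interpolation=cv2.INTER_CUBIC))
E
```

```text
time: 13.22
ee_pos: [0.4911, 0.1226, 0.0241]
tcp_rot: [-180.0, 0.0, 178.3]
wrist_force: [1.0, 0.5, 0.6]
opening: 0.0853
time: 13.88
ee_pos: [0.4913, 0.1227, 0.0994]
tcp_rot: [180.0, 0.1, 143.4]
wrist_force: [-0.2, -0.6, 0.4]
opening: 0.0852
time: 14.55
ee_pos: [0.4912, 0.1226, 0.0993]
tcp_rot: [179.9, -0.0, 88.0]
wrist_force: [-0.8, -0.2, -0.0]
opening: 0.0852
time: 15.22
ee_pos: [0.6684, 0.0135, 0.0991]
tcp_rot: [179.9, 0.0, 88.4]
wrist_force: [0.3, 1.0, -0.1]
opening: 0.0855
```

View pics/top6.png

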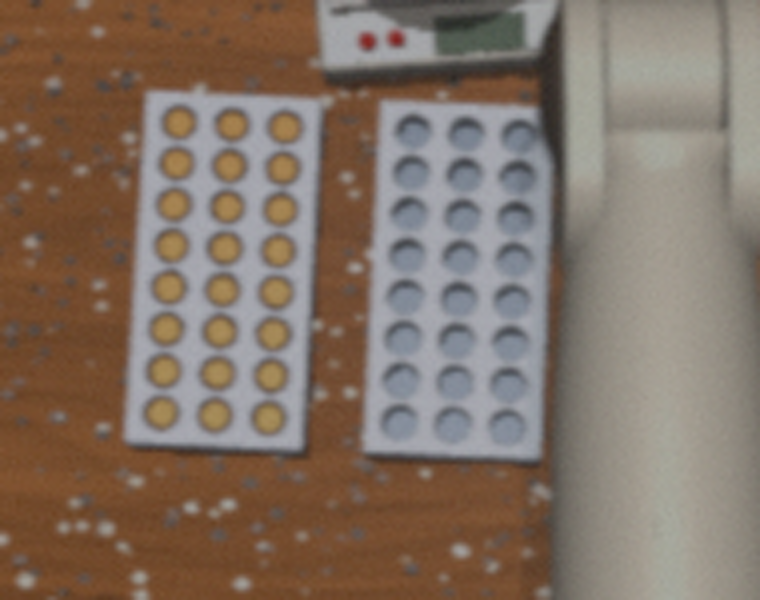

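Both moulds are fully in view: filled far corners (147,91) and (323,98), empty (381,101) and beyond. The ends look level to within about a pixel. I'll measure the cavity centres for a precise offset.

```bash
cat >> h.py <<'E'
def ray(c,uv,z=.026):
    R,t=ext(c); d=np.c_[(uv[:,0]-c["cx"])/c["fx"],(uv[:,1]-c["cy"])/c["fy"],np.ones(len(uv))]@R; C=-R.T@t
    return (C+d*((z-C[2])/d[:,2])[:,None])[:,:2]*1000
def cav(c,mask,u0,v0,s=4):
    n,_,st,ce=cv2.connectedComponentsWithStats(mask)
    ok=(st[:,4]>250)&(st[:,4]<1400)&(st[:,2]<50)&(st[:,3]<50)
    uv=(ce[ok]+.5)/s-.5+[u0,v0]; return ray(c,uv)
def fit(P):
    # 8x3 grid: assign indices, affine-rigid fit -> centre, angle
    r=cv2.minAreaRect(P.astype(np.float32)); a=r[2]-90 if r[1][0]<r[1][1] else r[2]
    a=(a+45)%180-45; a=a-90 if a>45 else a
    for _ in range(4):
        t=np.radians(a); ex=np.array([np.cos(t),np.sin(t)]); ey=np.array([-ex[1],ex[0]])
        X=P@ex; Y=P@ey; xs=(X.max()-X.min())/7; ys=(Y.max()-Y.min())/2
        i=np.round((X-X.min())/xs); j=np.round((Y-Y.min())/ys)
        A=np.c_[i-3.5,j-1,np.ones(len(P))]; S,_,_,_=np.linalg.lstsq(A,P,rcond=None); a=np.degrees(np.arctan2(S[0,1],S[0,0]))
    return S[2],a,np.linalg.norm(S[0]),np.linalg.norm(S[1]),len(P),np.abs(A@S-P).max()
def both(c,ue=296,ve=85,u1=360):
    def up(u0,u1,v0,v1): return cv2.GaussianBlur(cv2.resize(c["img"][v0:v1,u0:u1],None,fx=4,fy=4,interpolation=cv2.INTER_CUBIC),(5,5),0).astype(int)
    A=up(238,296,78,178); F=fit(cav(c,((A[...,0]-A[...,2])>45).astype(np.uint8)*((A[...,1]>90)).astype(np.uint8),238,78))
    B=up(ue,u1,78,178); cand=((B[...,2]-B[...,0]>14)&(B.sum(2)<520)).astype(np.uint8)
    M=fit(cav(c,cand,ue,78)); return F,M
E
python3 - <<'E'
from h import *
c=cam("top"); F,M=both(c); print(F);print(M)
t=np.radians(F[1]); ex=np.array([np.cos(t),np.sin(t)]); ey=np.array([-ex[1],ex[0]]); d=M[0]-F[0]
print("rel",d@ex,d@ey,M[1]-F[1]); o=monitor.get_obs(); print(np.round(o["ee_pos"],4),np.round(o["tcp_rot"],2))
E
```

```text
(array([684.0953641 , 299.05666445]), np.float64(-1.7855958351974763), np.float64(32.47351972210384), np.float64(40.95694040711375), 24, np.float64(0.20915573423042133))
(array([677.12675344, 117.18565181]), np.float64(-1.7148714163369694), np.float64(32.26668696430945), np.float64(40.76729307645811), 24, np.float64(0.5612497831772743))
rel -1.298220324857898 -181.99983900313376 0.07072441886050695
[0.6695 0.0124 0.0981] [1.7995e+02 4.0000e-02 8.8270e+01]
```

Relative to the filled mould: x −1.3 mm, gap 47 mm, angle 0.07°. Now the final side push, with a 1 mm drift in +x, slowing towards contact.

```bash

python3 -m handwheel '[[0,0.0045,0.0185,0,0,0],[0,0,0.0185,0,0,0],[0,0,0.0185,0,0,0],[0,0,0.018,0,0,0],[0,0,0,0,0,0],[0.008,0,0,0,0,0],[0.008,0,0,0,0,0],[0.006,0,0,0,0,0]]'
python3 -m handwheel '[[0.005,0,0,0,0,0],[0.006,0.0002,0,0,0,0],[0.006,0.0002,0,0,0,0],[0.006,0.0002,0,0,0,0],[0.006,0.0002,0,0,0,0],[0.006,0.0002,0,0,0,0],[0.005,0,0,0,0,0],[0.003,0,0,0,0,0]]'
python3 -m handwheel '[[0.001,0,0,0,0,0],[0.001,0,0,0,0,0],[0.001,0,0,0,0,0],[0.0005,0,0,0,0,0],[0.0005,0,0,0,0,0],[0,0,0,0,0,0],[0,0,0,0,0,0],[0,0,0,0,0,0]]'
python3 - <<'E'
from h import *
c=cam("top"); cv2.imwrite("pics/top7.png",cv2.resize(c["img"][60:210,210:400,::-1],None,fx=4,fy=4,interpolation=cv2.INTER_CUBIC)); o=monitor.get_obs();print(np.round(o["ee_pos"],4))
E
```

```text
time: 15.98
ee_pos: [0.673, 0.0376, 0.0276]
tcp_rot: [179.9, -0.0, 88.4]
wrist_force: [0.0, 0.4, 0.4]
opening: 0.0854
time: 16.65
ee_pos: [0.6751, 0.0794, 0.0272]
tcp_rot: [179.9, 0.1, 88.4]
wrist_force: [0.0, -4.9, 5.6]
opening: 0.0855
time: 17.32
ee_pos: [0.6752, 0.083, 0.0272]
tcp_rot: [179.9, 0.1, 88.4]
wrist_force: [0.7, -5.3, 5.2]
opening: 0.0851
[0.6752 0.083  0.0272]
```

View pics/top7.png

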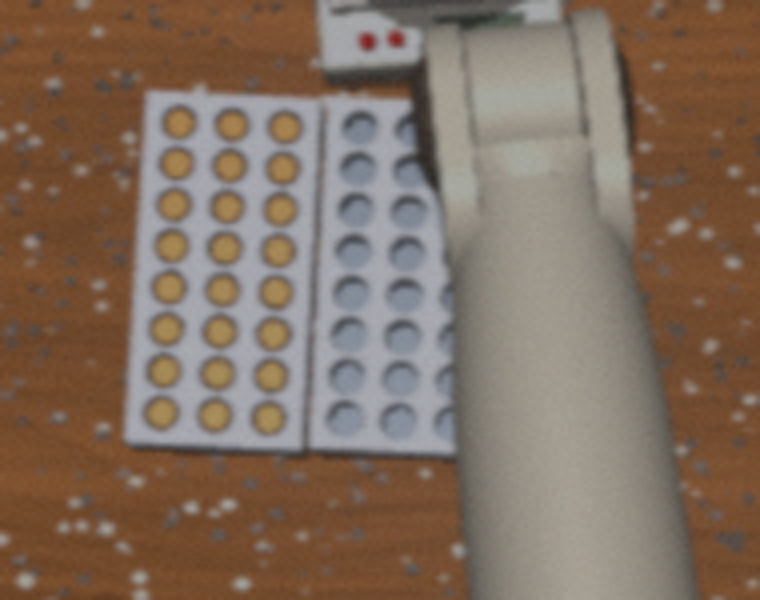

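A thin dark seam of about 2 mm remains at (322,100)–(307,450), so I'll creep in.

```bash

python3 -m handwheel '[[0.0005,0,0,0,0,0],[0.0005,0,0,0,0,0],[0.0005,0,0,0,0,0],[0.0005,0,0,0,0,0],[0,0,0,0,0,0],[0,0,0,0,0,0],[0,0,0,0,0,0],[0,0,0,0,0,0]]'
python3 -m handwheel '[[0.0005,0,0,0,0,0],[0,0,0,0,0,0],[0,0,0,0,0,0],[0,0,0,0,0,0],[0,0,0,0,0,0],[0,0,0,0,0,0],[0,0,0,0,0,0],[0,0,0,0,0,0]]'
python3 - <<'E'
from h import *
c=cam("top")
F=None
try:
    F,M=both(c,313,85,322)
except Exception as e: pass
W=cloud(c)
# brightness profile across the seam at several rows
I=c["img"].astype(int).sum(2)
for v in (90,110,130,150,165): print(v,I[v,282:296].tolist())
E
```

```text
time: 18.03
ee_pos: [0.6752, 0.085, 0.0272]
tcp_rot: [179.9, 0.1, 88.4]
wrist_force: [-0.3, -5.0, 5.3]
opening: 0.0854
time: 18.7
ee_pos: [0.6752, 0.0854, 0.0272]
tcp_rot: [179.9, 0.1, 88.4]
wrist_force: [-0.6, -5.9, 6.0]
opening: 0.0855
90 [360, 342, 324, 381, 468, 499, 496, 441, 411, 451, 494, 489, 417, 316]
110 [329, 343, 426, 487, 503, 493, 437, 411, 459, 499, 498, 458, 367, 281]
130 [381, 441, 488, 502, 489, 425, 411, 460, 499, 504, 463, 387, 287, 260]
150 [497, 504, 511, 489, 421, 438, 483, 505, 511, 489, 450, 376, 312, 278]
165 [475, 504, 484, 432, 413, 464, 504, 484, 430, 350, 367, 414, 435, 442]
 ** On entry to DLASCL parameter number  4 had an illegal valueh.py:36: RuntimeWarning: invalid value encountered in divide
  i=np.round((X-X.min())/xs); j=np.round((Y-Y.min())/ys)
```

```bash

python3 -m handwheel '[[0.0005,0,0,0,0,0],[0,0,0,0,0,0],[0,0,0,0,0,0],[0,0,0,0,0,0],[0,0,0,0,0,0],[0,0,0,0,0,0],[0,0,0,0,0,0],[0,0,0,0,0,0]]'
python3 -m handwheel '[[0.0005,0,0,0,0,0],[0,0,0,0,0,0],[0,0,0,0,0,0],[0,0,0,0,0,0],[0,0,0,0,0,0],[0,0,0,0,0,0],[0,0,0,0,0,0],[0,0,0,0,0,0]]'
python3 - <<'E'
from h import *
c=cam("top")
I=c["img"].astype(int).sum(2)
for v in (90,110,130,150,165): print(v,I[v,282:296].tolist())
E
```

```text
time: 19.42
ee_pos: [0.6753, 0.0859, 0.0272]
tcp_rot: [179.9, 0.1, 88.4]
wrist_force: [-0.4, -5.1, 4.3]
opening: 0.0854
time: 20.08
ee_pos: [0.6753, 0.0864, 0.0272]
tcp_rot: [179.9, 0.1, 88.4]
wrist_force: [-0.2, -5.3, 5.6]
opening: 0.0856
90 [362, 343, 324, 385, 462, 503, 492, 456, 460, 494, 506, 485, 418, 303]
110 [335, 346, 419, 490, 512, 487, 455, 465, 490, 512, 494, 416, 311, 264]
130 [372, 447, 482, 504, 488, 443, 454, 494, 508, 489, 432, 338, 266, 252]
150 [495, 513, 511, 495, 450, 452, 488, 514, 511, 473, 417, 320, 274, 275]
165 [471, 504, 486, 448, 454, 500, 511, 484, 405, 326, 365, 423, 441, 430]
```

The seam deficit halved over 1 mm and the force is unchanged, so about 0.5–1 mm is left.

```bash

python3 -m handwheel '[[0.0005,0,0,0,0,0],[0,0,0,0,0,0],[0,0,0,0,0,0],[0,0,0,0,0,0],[0,0,0,0,0,0],[0,0,0,0,0,0],[0,0,0,0,0,0],[0,0,0,0,0,0]]'
python3 -m handwheel '[[0.0004,0,0,0,0,0],[0,0,0,0,0,0],[0,0,0,0,0,0],[0,0,0,0,0,0],[0,0,0,0,0,0],[0,0,0,0,0,0],[0,0,0,0,0,0],[0,0,0,0,0,0]]'
python3 - <<'E'
from h import *
c=cam("top")
I=c["img"].astype(int).sum(2)
for v in (90,110,130,150,165): print(v,I[v,282:296].tolist())
E
```

```text
time: 20.8
ee_pos: [0.6753, 0.0869, 0.0272]
tcp_rot: [179.9, 0.1, 88.4]
wrist_force: [-0.2, -5.3, 4.8]
opening: 0.0852
time: 21.47
ee_pos: [0.6753, 0.0873, 0.0272]
tcp_rot: [179.9, 0.1, 88.4]
wrist_force: [-0.4, -5.6, 5.3]
opening: 0.0854
90 [368, 348, 326, 391, 472, 496, 501, 484, 477, 501, 501, 478, 380, 275]
110 [340, 338, 411, 489, 501, 492, 483, 486, 505, 497, 477, 385, 288, 257]
130 [367, 439, 478, 505, 506, 482, 487, 497, 501, 491, 417, 322, 251, 249]
150 [497, 508, 509, 498, 475, 489, 503, 509, 497, 468, 392, 323, 277, 275]
165 [473, 504, 502, 495, 499, 499, 508, 478, 404, 379, 419, 437, 438, 432]
```

```bash

python3 -m handwheel '[[0.0003,0,0,0,0,0],[0,0,0,0,0,0],[0,0,0,0,0,0],[0.0003,0,0,0,0,0],[0,0,0,0,0,0],[0,0,0,0,0,0],[0,0,0,0,0,0],[0,0,0,0,0,0]]'
python3 - <<'E'
from h import *
c=cam("top")
I=c["img"].astype(int).sum(2)
for v in (90,110,130,150,165): print(v,I[v,282:296].tolist())
E
```

```text
time: 22.18
ee_pos: [0.6753, 0.0878, 0.0272]
tcp_rot: [179.9, 0.1, 88.4]
wrist_force: [0.0, -4.6, 4.8]
opening: 0.0857
90 [359, 343, 327, 376, 460, 508, 510, 510, 505, 503, 507, 460, 367, 265]
110 [341, 344, 418, 489, 505, 511, 513, 509, 513, 496, 459, 376, 274, 246]
130 [368, 445, 481, 502, 514, 517, 513, 509, 503, 482, 392, 291, 260, 269]
150 [493, 506, 516, 505, 508, 515, 508, 510, 495, 449, 384, 317, 289, 306]
165 [478, 502, 509, 507, 503, 511, 505, 459, 377, 382, 420, 434, 438, 437]
```

The seam has closed along its whole length. I'll withdraw and check.

```bash

python3 -m handwheel '[[-0.005,0,0,0,0,0],[-0.015,0,0,0,0,0],[-0.025,0,0,0,0,0],[0,0,-0.025,0,0,0],[0,0,-0.025,0,0,0],[-0.03,0,-0.02,0,0,0],[-0.035,0,0,0,0,0],[-0.035,0,0,0,0,0]]'
python3 - <<'E'
from h import *
c=cam("top"); cv2.imwrite("pics/top8.png",cv2.resize(c["img"][60:210,210:400,::-1],None,fx=4,fy=4,interpolation=cv2.INTER_CUBIC))
try:
    F,M=both(c,281,85,345); print(F);print(M)
    t=np.radians(F[1]); ex=np.array([np.cos(t),np.sin(t)]); ey=np.array([-ex[1],ex[0]]); d=M[0]-F[0]
    print("rel",d@ex,d@ey,M[1]-F[1])
except Exception as e: print(e)
E
```

```text
time: 22.9
ee_pos: [0.671, -0.0579, 0.0978]
tcp_rot: [179.8, -0.0, 88.5]
wrist_force: [-0.3, -1.7, -0.7]
opening: 0.0854
(array([684.10171588, 299.04168491]), np.float64(-1.7880288082167197), np.float64(32.478786408932244), np.float64(40.95350521101677), 24, np.float64(0.2670972412656738))
(array([679.61854201, 163.14447137]), np.float64(-1.8170819349782223), np.float64(32.290563752971806), np.float64(40.75787998821126), 24, np.float64(0.673339449381757))
rel -0.24073638736979538 -135.97092902855636 -0.029053126761502623
```

View pics/top8.png

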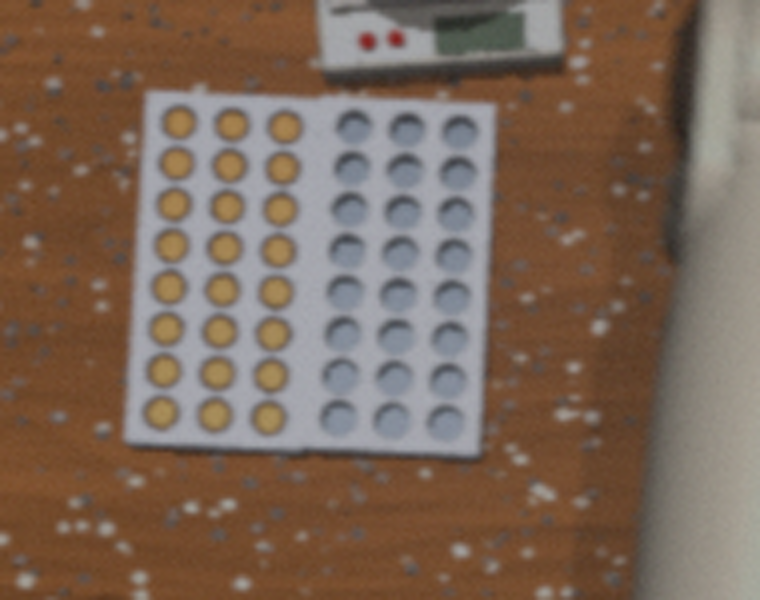

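The moulds lie edge to edge with no visible seam, the ends level at (323,98) and (307,450), and the filled mould hasn't moved. Handing in.

```bash
python3 -c "
from workcell import order
print(order.job_done())"
```

```text
the job is handed in; nothing more can be done
None
```

I tipped the empty mould on to its back with the open fingertips, then pushed it to the filled mould: side, end, then a slow final side push. The job is handed in, with the arm clear, at about 23 s of the 72 s allowed.

- **Fit:** after withdrawing, the top camera gave end offset −0.2 mm, angle −0.03° and centre spacing 136.0 mm against the ideal 135. The last seam profiles showed no visible gap.
- **Filled mould:** it moved less than 0.1 mm from where I measured it just before the final push.
- **Disagreement:** the 1 mm extra in spacing is probably shading in the empty cavities shifting their measured centres, but a gap under 1 mm cannot be ruled out. The push force stayed near 5 N at the end, so there was no force rise to confirm contact.
- **Not re-measured:** the tray, bottle, tub and scraper. The arm was kept clear of all four.

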